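# Find the hidden keyway and lock the cell test chamber

## Robot

A 7-joint arm with a two-finger parallel gripper is mounted at the origin on the work surface. World frame = base frame: x ahead of the robot, y to its left, z up, the work surface at z = 0. Lengths are in m, angles in rad, forces in N, time in s.
With the tool pointing down it reaches from about 0.4 to 0.875 m from the base axis. Payload 19.3 kg.
Tool frame: the origin (TCP) lies on the centre line of the jaws, within the pads' length; the fingertips stand 8 mm ahead of it and the grasp point (between the pads) lies 11 mm behind it; z points along the fingers, y is the line along which they close (so a half turn about z gives the same grasp; the last joint's range is limited). The gripper opens to 85 mm and grips with 20 to 120 N. Pads are 22 mm wide; open, the fingers measure 114 mm over their backs; the gripper's body (76 mm by 85 mm) begins 54 mm behind the grasp point. The pads swing forward as they close: fully open they stand 13 mm farther back than shut.
Start: joints at [-1.221, 0.521, -0.036, 1.599, 0.021, 1.021, -0.113], TCP at [0.255, 0.571, 0.239] pointing down, gripper open.
Joint ranges: [-2.91, 2.91], [-0.3, 2.13], [-1.5, 1.42], [0.17, 2.43], [-1.26, 4.41], [0.16, 1.93], [-2.52, 2.52]. Speed limits (rad/s): [1.89, 1.89, 2.39, 2.39, 3.01, 3.01, 3.01].

## Interface

Orientations are given as [roll, pitch, yaw] about the fixed x, y, z axes, in that order (R = Rz(yaw) Ry(pitch) Rx(roll)).
In Python, from workcell import status, grab_frame, camera_params, bot, search_frame, silhouettes gives the robot as it stands.
- The arm moves only by the shell command python3 -m creep 'ROWS' [FORCE]. ROWS is JSON, a list of rows, each a list of 5 numbers: the shift along the tool's x, y, z in units of 60 mm (1.0 is 60 mm), then the turn about the tool's z in units of 8 degrees (1.0 is 8 degrees), then the opening, from 0 (shut) to 1 (fully open). In form: [[x, y, z, twist, hand], ...]. A call has 1 to 5 rows; each row is the pose to reach, as a shift and turn from the pose commanded when the call began, along the tool's axes at that moment; what a row does not reach only later rows make up. A row lasts 1/8 s, in which the tool goes at most 62.5 mm and 10.7 degrees, less where a joint would pass 70% of its speed; a pose out of reach is approached as far as the arm can. A call with a gripper value outside its range is refused whole. The fingers move at their own pace and stop on an object; FORCE is the grip in N (left out, the last holds). Time passes only in rows, so rows that repeat a pose let the fingers close. It gives the time, the measured TCP pose, the force, the opening and the grip force at its end, in the units of the state.
- status.observe(): the state, without advancing time (a new reading comes with each control period).
- grab_frame(name): name is "scene" or "side" or "wrist"; returns the picture (384x512x3 uint8, blue, green, red); there is no depth.
- camera_params(name): a dict with "K" (3x3 intrinsics, pixels), "rvec" (rotation vector, rad) and "tvec" (3), from world to camera coordinates, as OpenCV has them; the wrist camera has in their place "tool_from_camera" (4x4, takes a point from camera to tool coordinates, whose origin is the TCP and whose axes are the flange's). Camera axes: x right, y down, z forward; pixel columns grow to the right and rows downward; lengths in m; the calibration is good to about 2 mm. A picture is of the moment at which its call begins: read the wrist's pose just before it. camera_params takes no time and is no camera call.
- bot.job_done(): hands the job in; it is judged then, once.
Trained networks look in the newest picture that a camera, given by its name, has taken for a name from the list of things; names that differ only in an ending like _2 or _b are one class to them, and where a whole thing is asked for, a point or a joint stands for the part that bears it (a point fixed in the world has none). Each returns a list of dicts, best first, with "p" (0 to 1); they miss things now and then, are a little off and sometimes report something else, mostly with a low value. They report only what shows in the picture. A call takes as long as a camera call. They do not tell look-alikes from the thing itself.
- search_frame(camera, name): "extent" ([left, top, right, bottom] as shares, 0 to 1, of the picture: columns of its width, rows of its height, round what is visible of it).
- silhouettes(camera, name): "mask" (384x512 bool, what is visible of it) and "extent" ([left, top, right, bottom] as shares, 0 to 1, of the picture: columns of its width, rows of its height, round what is visible of it).
The state is a dict: "clock": time; "qpos": joint angles; "qd": joint speeds; "joint_efforts": joint torques, N m; "position": TCP position; "tool_rot": TCP orientation; "force": force on the tool from outside, world axes, zero at the start; "moment": the same for the moment, N m; "grip_width": finger opening in m; "finger_force": force on a finger pad.
Only numpy, scipy, OpenCV 4.12 (cv2) and the standard library are available. Lean on these libraries where they do the work, as an engineer would, in place of code of your own. Each camera call takes 0.05 s, during which the arm holds its last target. There are 200 camera calls.

## Task

Lock the cell test chamber: lift the T-key out of its block, put its blade through the keyhole of the lock on the chamber's lid and, pressing only lightly, turn it gently back and forth until you feel it drop into the hidden slot of the core. Then push it fully home, its flange on the housing, turn it clockwise (seen from above) as far as the core goes and let go, leaving the key standing in the lock. Never force the lock, and leave the cell, the screwdriver and the jar where they are.

Things in the scene. Friction and masses are not known exactly. Their poses are not given: they have to be found in the camera images.
- chamber: Fixed test chamber, a square grey box with an aluminium lid, 190 x 190 mm, 80 mm high; origin at the centre of its underside, z up. Carries the lock on its lid.
- lock: The lock: square steel housing 52 x 52 mm, 40 mm high, fixed on the chamber's lid. Origin at the centre of its underside, on its axis, 80 mm above the bench; z up, x along the keyhole. Behind its 7 mm top plate is a 30 x 30 mm hollow where the blade can turn. The lock is damaged if the key bears on it with more than 45 N in all, pressing and twisting together (0.15 N m of twist alone counts about 15 N).
- keyhole (a point): Centre of the keyhole, in the plane of the housing's top face (40 mm above the lock's origin). The keyhole is 29 mm long (x) and 11 mm wide (y); z up.
- core_face (a point): Centre of the flat upper face of the sprung core inside, 22 mm below the housing's top. Pressed, the core gives way up to 5 mm (3 N at first, 10.5 N fully in, then hard). A slot 9.7 mm wide crosses the face; it is hidden and points up to 0.9 rad to one side or the other of the keyhole's direction, differently each time. This point's axes are the lock's, not the slot's.
- home (a point): Where the key's tip is when fully home: on the lock's axis, 10 mm below core_face, the key's flange then sitting on the housing's top (the slot is 12 mm deep). When the blade lines up with the slot, the core springs up round the blade, the push on the key vanishes, and the key can go down to here. This point's axes are the lock's, not the slot's.
- lock_core (a joint): Turn of the lock's core in rad: 0 as found (open, at its stop), growing clockwise seen from above to 0.8 at the locked stop. It reads from 0 wherever the slot points. It stays where it is left; it takes about 0.15 N m to turn.
- key: T-key, loose, about 60 g, upright in its block. Origin at the tip (centre of the blade's lower end); z up the shank, x along the width of blade and bow. Steel blade 24 x 8 mm, lower edge rounded, 12 mm high; 8 mm shank; 26 mm round flange 32 to 36 mm above the tip; flat black bow 44 mm wide (x), 10 mm thick (y), 51 to 84 mm above the tip. A half turn about z makes no difference.
- key_tip (a point): Centre of the key blade's lower end, same as the key's origin and axes.
- holder: Fixed grey key block 70 x 60 mm, 45 mm high, with a 28 x 12 mm slot right through it along its x. The key hangs in it by its flange, its tip 13 mm above the bench. Origin at the centre of the underside.
- cell: Loose black pouch battery cell with two copper tabs, 75 x 110 x 8 mm, lying on the bench; a bystander. Origin at the centre of its underside.
- screwdriver: Loose screwdriver, 170 mm long, lying on the bench between chamber and key block; a bystander. Its x along its length.
- jar: Loose small jar with a metal lid, 48 mm diameter, 55 mm high; a bystander. Origin at the centre of its underside.
Mind the look-alikes: they are no part of the job. Of the things that look like the key, the middle-sized one is meant.

How it is judged:
On the way, in this order (a step that is already met when the one before it is completed fails the run):
1. the key's blade has gone through the keyhole's top plate (z of key_tip in the frame of lock below 0.032 m and horizontal distance between key_tip and keyhole below 0.006 m), for 0.1 s.
2. the key has dropped into the core's slot, the core not yet turned to its locked half (z of key_tip in the frame of lock below 0.0115 m and horizontal distance between key_tip and keyhole below 0.005 m and value of joint lock_core below 0.4 rad), for 0.1 s.
At the end, for the whole second after the job is handed in: The core is turned clockwise to within 0.1 rad of its locked stop (joint above 0.7 rad); the key is released and at rest, upright within 10 degrees, its tip on the lock's axis within 5 mm and at most 11.5 mm above the lock's origin (home in the slot, flange on or within 3.5 mm of the housing) (value of joint lock_core above 0.7 rad and z of key_tip in the frame of lock below 0.0115 m and horizontal distance between key_tip and keyhole below 0.005 m and angle between key_tip's own z axis and vertical below 0.17 rad and linear speed of key below 0.02 m/s and contact force between key and the fingers below 0.1 N); the robot touches nothing.
It fails at once if the key bears on the lock with more than 45 N (contact force between key and lock above 45 N).
It fails at once if the cell is pushed more than 20 mm from its place (distance of cell from where it was at the start of the episode above 0.02 m).
It fails at once if the screwdriver is pushed more than 20 mm from its place (distance of screwdriver from where it was at the start of the episode above 0.02 m).
It fails at once if the jar is pushed more than 20 mm from its place (distance of jar from where it was at the start of the episode above 0.02 m).
It also fails if it takes over 72 s, if anything falls off the work surface, if the arm or the gripper's body presses on something with over 40 N, if the wrist force passes 120 N, or if a joint passes its speed limit or range.

## Working session

There is one attempt and no reset: what is moved stays moved. The work goes in short steps, Python scripts to look and compute and a shell command to move; the robot and the scene stay as the last step left them, time stands still between calls to the robot, and variables do not carry over. Pictures are saved under pics/ and viewed, at most 12 in all, crops included, and the job is handed in when it is done.

```bash
mkdir -p pics; cat > h.py <<'E'
import numpy as np, cv2
from scipy.spatial.transform import Rotation as R
from workcell import status, grab_frame, camera_params, bot, search_frame, silhouettes
def cam(name, st=None):
    c=camera_params(name); K=np.array(c["K"])
    if "rvec" in c:
        Rm=cv2.Rodrigues(np.array(c["rvec"],float))[0]; t=np.array(c["tvec"],float).ravel()
        return K,Rm.T,-Rm.T@t
    T=np.array(c["tool_from_camera"]); st=st or status.observe()
    Rt=R.from_euler('xyz',st["tool_rot"]).as_matrix()
    return K,Rt@T[:3,:3],Rt@T[:3,3]+np.array(st["position"])
def ray(C,px):
    K,Rm,o=C; d=Rm@np.linalg.inv(K)@np.array([px[0],px[1],1.]); return o,d/np.linalg.norm(d)
def atz(C,px,z):
    o,d=ray(C,px); return o+d*(z-o[2])/d[2]
def proj(C,P):
    K,Rm,o=C; p=K@(Rm.T@(np.array(P,float)-o)); return p[:2]/p[2]
E
python3 - <<'E'
from h import *
print(status.observe())
for n in ["scene","side","wrist"]:
    im=grab_frame(n); cv2.imwrite(f"pics/{n}0.png",im)
    for o in ["key","lock","holder","chamber","jar","screwdriver","cell"]:
        for r in search_frame(n,o):
            e=np.array(r["extent"])*[512,384,512,384]; print(n,o,round(r["p"],2),e.round(0))
cv2.imwrite("pics/both.png",np.hstack([cv2.imread("pics/scene0.png")[:, :],cv2.imread("pics/side0.png")])[:, :] if 0 else cv2.resize(np.hstack([cv2.imread("pics/scene0.png"),cv2.imread("pics/side0.png")]),(800,300)))
for n in["scene","side"]: print(n,cam(n)[2],cam(n)[1][:,2])
E
```

```text
{'clock': 0.0, 'qpos': array([-1.22122778,  0.522024  , -0.03634924,  1.60002252,  0.02119418,
        1.02106494, -0.11282061]), 'qd': array([-3.23222025e-04,  6.28018706e-05, -2.88958841e-04, -7.17699859e-04,
       -1.35422374e-03,  1.11163777e-04,  3.57940456e-04]), 'joint_efforts': array([-4.47265256e-04, -9.27101970e+01,  1.97945125e+00, -3.69914961e+01,
        1.76255463e-02,  8.29271274e-03, -6.41000588e-05]), 'position': array([0.25460383, 0.57042948, 0.23871405]), 'tool_rot': array([-3.14046035e+00,  6.44703850e-05,  2.72180973e+00]), 'force': array([-0.78976318,  0.10897371,  0.12451572]), 'moment': array([-0.01834105, -0.01427611, -0.04172263]), 'finger_force': 0.0, 'grip_width': 0.08538981489431588}
scene key 0.71 [189. 168. 200. 188.]
scene key 0.68 [189. 204. 205. 230.]
scene key 0.65 [149. 154. 164. 194.]
scene key 0.22 [362. 237. 387. 266.]
scene lock 0.74 [325. 154. 359. 185.]
scene holder 0.65 [180. 176. 213. 208.]
scene chamber 0.83 [298. 153. 389. 229.]
scene chamber 0.6 [323. 154. 359. 184.]
scene jar 0.82 [359. 240. 386. 265.]
scene jar 0.3 [325. 153. 359. 183.]
scene screwdriver 0.68 [263. 165. 274. 220.]
scene cell 0.83 [226. 252. 284. 286.]
side key 0.78 [272. 237. 292. 277.]
side key 0.76 [314. 261. 342. 338.]
side key 0.69 [301. 223. 322. 255.]
side key 0.47 [179. 137. 202. 163.]
side lock 0.6 [106. 147. 153. 187.]
side lock 0.46 [ 72. 143. 209. 243.]
side holder 0.66 [257. 253. 308. 308.]
side chamber 0.9 [ 72. 140. 206. 243.]
side jar 0.85 [180. 141. 202. 165.]
side jar 0.49 [102. 149. 153. 189.]
side screwdriver 0.59 [162. 223. 231. 266.]
side cell 0.72 [253. 181. 317. 217.]
side cell 0.17 [180. 140. 199. 165.]
scene [ 1.22519192 -0.04446331  0.75382631] [-0.65663845  0.02730151 -0.7537112 ]
side [ 0.08071636 -0.53100417  0.57131705] [ 0.63870234  0.55459956 -0.5333654 ]
```

View pics/scene0.png

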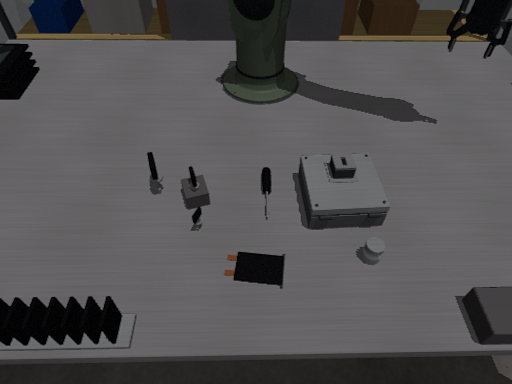

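View pics/side0.png

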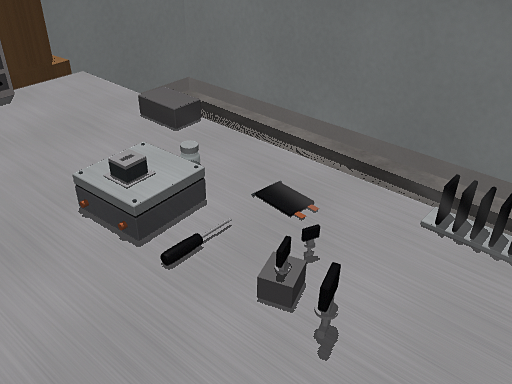

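The look-alikes are at scene pixels (153,172), large and standing on the bench; (194,178), middle-sized and hanging in the block; and (197,215), small. The one in the block fits the description.

```bash
python3 - <<'E'
from h import *
from scipy.optimize import least_squares
def tri(a,b,z0=None):
    o1,d1=ray(cam("scene"),a); o2,d2=ray(cam("side"),b)
    A=np.stack([d1,-d2],1); s=np.linalg.lstsq(A,o2-o1,rcond=None)[0]
    p,q=o1+d1*s[0],o2+d2*s[1]; return (p+q)/2, np.linalg.norm(p-q)
print("key bow",tri((194,175),(283,250)))
print("small",tri((197,215),(311,235)))
print("large",tri((153,165),(329,287)))
print("lock top",tri((343,161),(127,159)), atz(cam("scene"),(343,161),.12),atz(cam("side"),(127,159),.12))
for n,pts in(("scene",[(153,153),(194,178)]),):pass
im=cv2.imread("pics/side0.png")[215:360,240:360]; cv2.imwrite("pics/crop1.png",cv2.resize(im,None,fx=4,fy=4,interpolation=cv2.INTER_CUBIC))
c=camera_params("wrist");print(c)
E
```

```text
key bow (array([ 0.5690811 , -0.18109975,  0.08309148]), np.float64(0.002477182079061073))
small (array([ 0.6698123 , -0.16844569,  0.04860269]), np.float64(0.0019205776068682038))
large (array([ 0.53966564, -0.28641387,  0.09052077]), np.float64(0.0013635920395071595))
lock top (array([0.55429521, 0.1939808 , 0.11676839]), np.float64(0.0007643006707764021)) [0.55810404 0.19242922 0.12      ] [0.55103948 0.18946898 0.12      ]
{'K': array([[289.39978589,   0.        , 257.17183077],
       [  0.        , 289.39978589, 189.25458302],
       [  0.        ,   0.        ,   1.        ]]), 'tool_from_camera': array([[ 2.41376483e-04, -9.64192894e-01, -2.65201820e-01,
         6.73299251e-02],
       [ 9.99999865e-01,  3.54480642e-04, -3.78622084e-04,
        -6.86454834e-04],
       [ 4.59073634e-04, -2.65201693e-01,  9.64192850e-01,
        -1.34082105e-01],
       [ 0.00000000e+00,  0.00000000e+00,  0.00000000e+00,
         1.00000000e+00]])}
```

View pics/crop1.png

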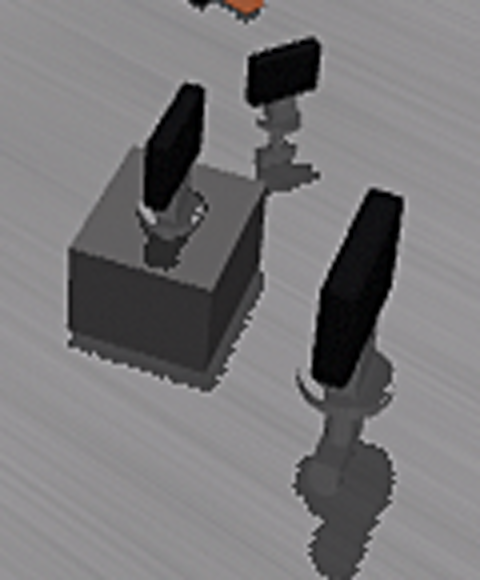

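The crop confirms it: the block's key sits between the small one (top right) and the large one (bottom right) in size. I'll fly over the lock first.

```bash
python3 -m creep '[[-0.7,-0.37,0,0,1],[-1.5,-0.78,0,0,1],[-2.3,-1.2,0,0,1],[-3.1,-1.62,0,0,1],[-3.9,-2.04,0,0,1]]'
python3 -m creep '[[-0.8,-0.42,0,-1,1],[-1.6,-0.84,0,-2,1],[-2.4,-1.26,0,-3,1],[-3.2,-1.68,0,-3,1],[-3.2,-1.68,0,-3,1]]'
python3 - <<'E'
from h import *
st=status.observe(); print({k:np.round(st[k],3) for k in("clock","qpos","position","tool_rot","force")})
cv2.imwrite("pics/w1.png",grab_frame("wrist"))
for o in["lock","chamber"]: 
    for r in search_frame("wrist",o): print(o,r["p"],np.array(r["extent"])*[512,384,512,384])
E
```

```text
clock: 1.82
position: [0.4195, 0.3621, 0.2395]
tool_rot: [3.141, 0.0, 2.722]
force: [0.6, 1.4, -0.2]
grip_width: 0.0855
finger_force: 0.0
clock: 2.45
position: [0.555, 0.1889, 0.2392]
tool_rot: [-3.14, 0.001, 3.134]
force: [-1.0, 1.2, 0.2]
grip_width: 0.0856
finger_force: 0.0
{'clock': np.float64(2.45), 'qpos': array([-0.408,  0.46 , -0.03 ,  1.706,  0.018,  0.977,  1.118]), 'position': array([0.555, 0.189, 0.239]), 'tool_rot': array([-3.140e+00,  1.000e-03,  3.134e+00]), 'force': array([-1.018,  1.174,  0.205])}
lock 0.61 [224.6144 139.392  298.8032 215.1168]
chamber 0.72 [163.2768  93.0816 356.096  283.3152]
chamber 0.39 [  1.28   177.7152   8.4992 195.6096]
```

View pics/w1.png

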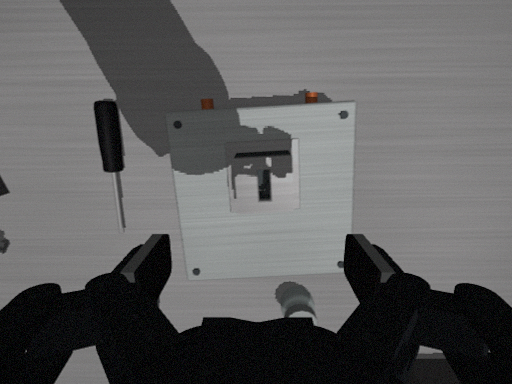

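The wrist picture shows the lid's corners at about (168,114), (355,101), (353,274) and (187,280). The lock housing is at (225–300,139–213), and the dark keyhole is near (264,182). The screwdriver is at (110,160) and the jar at (297,300).

```bash
python3 - <<'E'
from h import *
C=cam("wrist"); im=cv2.imread("pics/w1.png"); g=cv2.cvtColor(im,cv2.COLOR_BGR2GRAY)
m=silhouettes("wrist","chamber")[0]["mask"].astype(np.uint8)
# 4 lid corners by hand at z=.08, refined
c=np.array([[168,114],[355,101],[353,274],[187,280]],np.float32).reshape(-1,1,2)
P=np.array([atz(C,p,.08) for p in c.reshape(-1,2)]);print(P.round(4),P.mean(0))
for i in range(4): 
    d=P[(i+1)%4]-P[i]; print(np.linalg.norm(d[:2]).round(4),np.degrees(np.arctan2(d[1],d[0])).round(2))
# screws
k=im[130:225,215:310]; cv2.imwrite("pics/kh.png",cv2.resize(k,None,fx=6,fy=6,interpolation=cv2.INTER_CUBIC))
kk=((g<60)&(np.indices(g.shape)[0]>155)&(np.indices(g.shape)[0]<205)&(np.indices(g.shape)[1]>250)&(np.indices(g.shape)[1]<280)).astype(np.uint8)
print(g[150:206:3,240:290:3])
E
```

```text
[[0.4888 0.1058 0.08  ]
 [0.4767 0.2881 0.08  ]
 [0.6659 0.3027 0.08  ]
 [0.6736 0.1125 0.08  ]] [0.57624735 0.20227633 0.08      ]
0.1828 93.81
0.1897 4.41
0.1904 -87.66
0.1849 -177.91
[[ 71  67  70  73  71  74  71  71  70  67  66  64  55  54  49  39  56]
 [ 13  19  13  18  14   8  17  17  20  20   3  21  20  27  20  28  21]
 [ 22  19  28  25  30  39  44  42  51  61  57  57  58  64  65  71  69]
 [ 72  72  71  74  73  68  73  74  65 171 143  67  70  70  68  69  70]
 [ 72  67  64  70  69  73  71  68  66 166 161  72  70  70  68  72  66]
 [ 67  70  89 105  89  70  68  72  68 109 159  72  69  71  69  70  66]
 [ 71  81  90 110  68  69  69  74  68  70  71  70  69  72  67  68  69]
 [ 69  75  69  68  73  72  63  64  22  22  60  72  66  67  70  71  70]
 [111 115 110  84  76  69  65  64  33  30 111  82  65  67  69  92 178]
 [151 157 153 162 165 163  71  68  22  28  99 170 155  96  97 140 175]
 [150 156 155 161 162 162  81  66  31  19 100 174 176 176 177 176 174]
 [153 156 159 159 158 160  81  62  25  23  85 161 164 164 162 164 169]
 [147 146 150 152 150 156  74  26  21  29  71 159 160 163 163 163 166]
 [145 146 151 149 154 155  93  38  48  29  71 163 167 171 165 167 168]
 [145 151 150 151 150 153  90  23  25  27  72 167 166 163 170 166 168]
 [153 151 153 153 152 157 107  14  13  19  64 160 156 158 156 162 158]
 [145 145 145 148 149 149 114  24  29  32  65 159 159 161 160 159 161]
 [143 145 147 145 148 149 121 113 118 122 120 155 160 161 162 164 159]
 [143 143 148 150 153 149 148 152 152 154 153 154 152 153 157 158 161]]
```

View pics/kh.png

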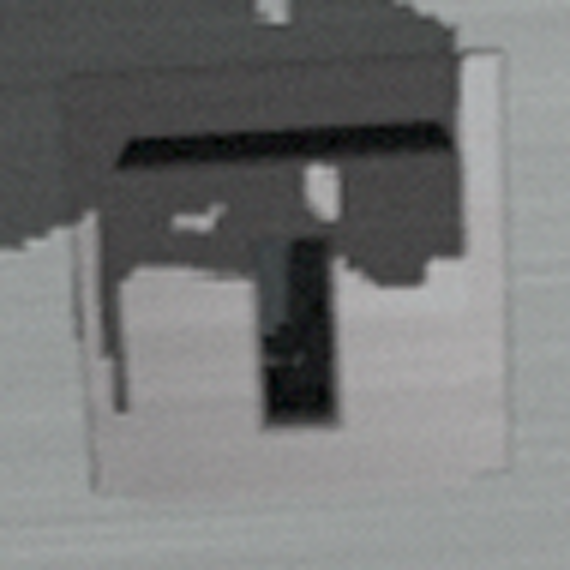

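Keyhole centre is at pixel (264.2,184.9), with its long side nearly along world x. I'll drop 75 mm for a sharper look.

```bash
python3 -c "
from h import *
C=cam('wrist');print(atz(C,(264.2,184.9),.12))"
python3 -m creep '[[0,0,0.6,0,1],[0,0,1.25,0,1],[0,0,1.25,0,1],[0,0,1.25,0,1]]'
python3 - <<'E'
from h import *
st=status.observe(); C=cam("wrist",st); im=grab_frame("wrist"); cv2.imwrite("pics/w2.png",im)
print(proj(C,(.5535,.194,.12)))
# rectify top plane z=.12 : 8 px/mm -> 0.125mm
cx,cy=.5535,.194; h=.035; S=560
src=np.float32([proj(C,(cx+a,cy+b,.12)) for a,b in((-h,-h),(-h,h),(h,h),(h,-h))]); 
H=cv2.getPerspectiveTransform(src,np.float32([[0,0],[S,0],[S,S],[0,S]]))
w=cv2.warpPerspective(im,H,(S,S),flags=cv2.INTER_CUBIC); cv2.imwrite("pics/w2r.png",w)
E
```

```text
[0.55020209 0.20003608 0.12      ]
clock: 3.15
position: [0.5531, 0.1941, 0.1657]
tool_rot: [3.141, 0.001, 3.142]
force: [0.2, 0.1, 0.7]
grip_width: 0.0849
finger_force: 0.0
[257.85437501 216.27382593]
```

View pics/w2r.png

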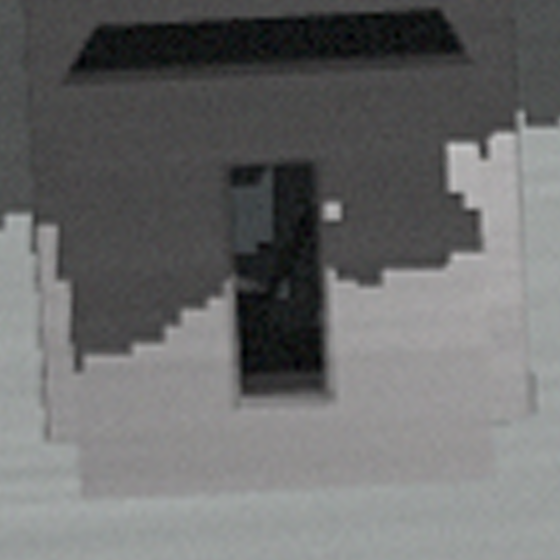

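The rectified view (8 px/mm) has the keyhole centre at about (279,282) and the housing centre at (279,280). That puts the lock at (0.5537, 0.1938), yaw about +2.6°. Next is the key block.

```bash
python3 -m creep '[[0,-0.3,-0.8,0,1],[0,-1.2,-1.25,0,1],[-0.1,-2.1,-1.25,0,1],[-0.1,-3,-1.25,0,1],[-0.2,-3.9,-1.25,0,1]]'
python3 -m creep '[[0,-0.8,0,0,1],[0,-1.6,0,0,1],[0,-2.35,0,0,1],[0,-2.35,0,0,1],[0,-2.35,0,0,1]]'
python3 - <<'E'
from h import *
st=status.observe(); C=cam("wrist",st); im=grab_frame("wrist"); cv2.imwrite("pics/w3.png",im)
print(st["position"],st["qpos"][6],proj(C,(.569,-.181,.097)))
for o in["key","holder"]: 
    for r in search_frame("wrist",o): print(o,r["p"],(np.array(r["extent"])*[512,384,512,384]).round(1))
cv2.imwrite("pics/w3c.png",cv2.resize(im[90:290,150:370],None,fx=2.7,fy=2.7,interpolation=cv2.INTER_CUBIC))
E
```

```text
clock: 3.82
position: [0.5648, -0.0423, 0.2413]
tool_rot: [3.141, 0.003, 3.141]
force: [1.1, 0.4, 0.4]
grip_width: 0.0853
finger_force: 0.0
clock: 4.45
position: [0.5648, -0.1812, 0.2405]
tool_rot: [3.141, 0.002, 3.141]
force: [0.3, 1.3, 0.9]
grip_width: 0.0854
finger_force: 0.0
[ 0.56481614 -0.18122768  0.24045095] 1.8026662163725957 [258.0238548  184.64086694]
key 0.92 [247.7 157.4 263.1 202.2]
key 0.91 [261.  230.9 275.8 271. ]
key 0.83 [121.4 121.4 182.8 191. ]
holder 0.72 [222.6 134.5 286.5 203.7]
```

View pics/w3c.png

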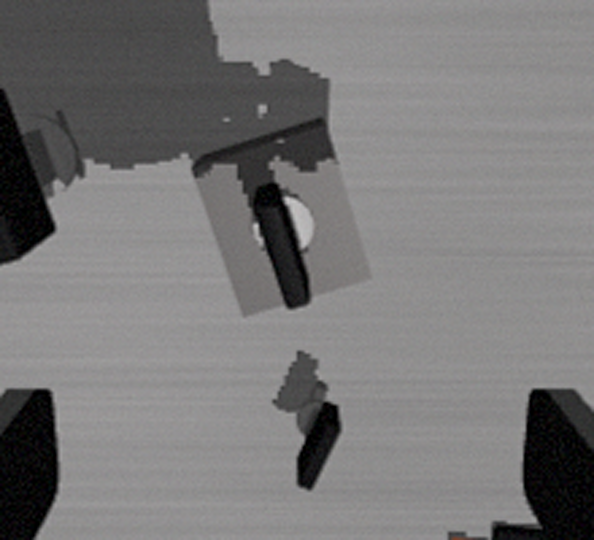

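The crop shows the block's top face with corners near (197,172), (333,157), (371,277) and (245,316). The bow's top runs from (268,188) to (298,305), so the key is turned about 15–18°.

```bash
python3 - <<'E'
from h import *
C=cam("wrist"); f=lambda p:np.array(p)/2.7+[150,90]-.3
b=[atz(C,f(p),.045) for p in((197,172),(333,150),(371,277),(245,316))]
b=np.array(b); print("block",b.mean(0)); 
for i in range(4): d=b[(i+1)%4]-b[i]; print(np.linalg.norm(d).round(4),np.degrees(np.arctan2(d[1],d[0])).round(1))
r=silhouettes("wrist","key")
for k in r:
    e=(np.array(k["extent"])*[512,384,512,384]).round(0)
    if 235<(e[0]+e[2])/2<262 and e[1]<190:
        im=cv2.imread("pics/w3.png"); g=cv2.cvtColor(im,cv2.COLOR_BGR2GRAY)
        m=k["mask"]&(g<70); ys,xs=np.nonzero(m)
        (cx,cy),(w,h),a=cv2.minAreaRect(np.stack([xs,ys],1).astype(np.float32)); print(cx,cy,w,h,a)
u=atz(C,f((268,192)),.097);v=atz(C,f((297,302)),.097); print("bow",u,v,(u+v)/2,np.linalg.norm(u-v),np.degrees(np.arctan2(v[1]-u[1],v[0]-u[0])))
# predict bow for block-centre hypothesis
st=status.observe();print(st["position"],st["tool_rot"])
for yaw in(16,18):
  for cxy in (b.mean(0)[:2],):
    d=np.array([np.cos(np.radians(yaw)),np.sin(np.radians(yaw))])*.022
    for z in(.064,.097): print(yaw,z,[((proj(C,(*(cxy+s*d),z))-[150,90])*2.7).round(0) for s in(-1,1)])
E
```

```text
block [ 0.57059801 -0.18269061  0.045     ]
0.058 99.2
0.058 17.5
0.0583 -71.9
0.067 -163.2
253.50003051757812 180.50001525878906 46.83674240112305 13.263208389282227 74.57783508300781
bow [ 0.54490622 -0.18910911  0.097     ] [ 0.58621394 -0.17859728  0.097     ] [ 0.56556008 -0.1838532   0.097     ] 0.042624248382393995 14.277370664773372
[ 0.56474206 -0.1807195   0.23973552] [ 3.14146517e+00  5.86491082e-04 -3.14106600e+00]
16 0.064 [array([270., 188.]), array([300., 289.])]
16 0.097 [array([268., 204.]), array([301., 315.])]
18 0.064 [array([269., 189.]), array([302., 289.])]
18 0.097 [array([266., 204.]), array([303., 315.])]
```

```bash
python3 -m creep '[[-0.04,-0.04,0.5,-1,0.5],[-0.04,-0.04,1.1,-2,0.5],[-0.04,-0.04,1.8,-2,0.5],[-0.04,-0.04,1.8,-2,0.5],[-0.04,-0.04,1.8,-2,0.5]]' 40
python3 - <<'E'
from h import *
st=status.observe(); C=cam("wrist",st); im=grab_frame("wrist"); cv2.imwrite("pics/w4.png",im)
print(st["position"],st["tool_rot"],st["qpos"][6]); 
for r in silhouettes("wrist","key"):
    e=(np.array(r["extent"])*[512,384,512,384]); g=cv2.cvtColor(im,cv2.COLOR_BGR2GRAY)
    ys,xs=np.nonzero(r["mask"]&(g<70)); 
    if len(xs)>5: print(r["p"],e.round(0),cv2.minAreaRect(np.stack([xs,ys],1).astype(np.float32)))
yaw=np.radians(16);d=np.array([np.cos(yaw),np.sin(yaw)])*.022
for z in(.064,.097): print([proj(C,(*(np.array([.567,-.183])+s*d),z)).round(1) for s in(-1,1)])
E
```

```text
clock: 5.28
position: [0.5676, -0.184, 0.1328]
tool_rot: [-3.141, 0.001, -2.863]
force: [-0.5, -0.4, 0.1]
grip_width: 0.0427
finger_force: 0.0
[ 0.56758117 -0.18403507  0.13283199] [-3.14087634e+00  1.20304736e-03 -2.86316048e+00] 2.0439179446195284
0.96 [ 61.  70. 164. 185.] ((114.25676727294922, 123.54053497314453), (116.23007202148438, 90.41943359375), 80.53767395019531)
0.89 [229. 273. 255. 316.] ((246.00001525878906, 296.0), (25.223703384399414, 48.02205276489258), 14.03624439239502)
0.85 [242. 176. 272. 253.] ((259.0, 214.0), (24.0, 74.0), 0.0)
[array([259.4, 175.3]), array([259.3, 232. ])]
[array([259.7, 187.2]), array([259.6, 252.8])]
```

View pics/w4.png

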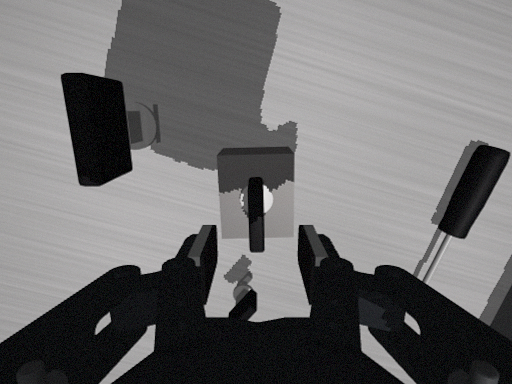

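The bow at (249–264,178–252) lies straight between the fingers and matches the prediction. I'll descend and grip.

```bash
python3 -m creep '[[0,-0.01,0.5,0,0.5],[0,-0.01,1.06,0,0.5],[0,-0.01,1.06,0,0.5],[0,-0.01,1.06,0,0],[0,-0.01,1.06,0,0]]' 40
python3 -m creep '[[0,0,0,0,0],[0,0,0,0,0],[0,0,0,0,0]]' 40
```

```text
clock: 6.0
position: [0.5679, -0.185, 0.0694]
tool_rot: [-3.14, 0.002, -2.863]
force: [-1.8, 0.3, 10.1]
grip_width: 0.0097
finger_force: 39.7
clock: 6.38
position: [0.5679, -0.185, 0.0695]
tool_rot: [-3.14, 0.002, -2.863]
force: [-1.8, 0.8, 9.6]
grip_width: 0.0094
finger_force: 39.5
```

```bash
python3 -m creep '[[0,0,-0.3,0,0],[0,0,-0.9,0,0],[0,0,-1.7,0,0],[0,0,-2.5,0,0],[0,0,-2.85,0,0]]' 40
python3 -m creep '[[-0.15,0.6,0,0,0],[-0.35,1.4,0,0,0],[-0.55,2.2,0,0,0],[-0.74,3,0,0,0],[-0.94,3.8,0,0.8,0]]'
python3 -m creep '[[-0.2,0.8,0,0,0],[-0.4,1.6,0,0.5,0],[-0.57,2.3,0,0.87,0],[-0.57,2.33,0,0.87,0],[-0.57,2.33,0,0.87,0]]'
python3 - <<'E'
from h import *
st=status.observe(); C=cam("wrist",st); im=grab_frame("wrist"); cv2.imwrite("pics/w5.png",im)
print(st)
p=st["position"]; print(proj(C,p-[0,0,.056]),proj(C,(.5537,.1938,.12)))
cv2.imwrite("pics/w5c.png",cv2.resize(im[90:310,150:370],None,fx=2.7,fy=2.7,interpolation=cv2.INTER_CUBIC))
E
```

```text
clock: 7.0
position: [0.5677, -0.185, 0.2433]
tool_rot: [-3.139, 0.004, -2.864]
force: [-0.3, -0.1, -0.2]
grip_width: 0.0096
finger_force: 39.0
clock: 7.62
position: [0.5584, 0.0514, 0.2405]
tool_rot: [3.142, 0.002, -2.977]
force: [0.2, -0.1, -1.0]
grip_width: 0.0098
finger_force: 39.1
clock: 8.25
position: [0.5691, 0.193, 0.2397]
tool_rot: [-3.141, 0.001, -3.096]
force: [-0.1, -1.8, -0.5]
grip_width: 0.0095
finger_force: 39.1
{'clock': 8.25, 'qpos': array([-0.390953  ,  0.48209364, -0.04962553,  1.66546877,  0.02804325,
        0.99398018,  1.16598594]), 'qd': array([ 0.02011512,  0.00128221,  0.00679823,  0.00652372,  0.00016462,
       -0.00380757,  0.00123205]), 'joint_efforts': array([-3.07657667e+00, -8.78290772e+01,  9.78114875e-02, -3.71431911e+01,
       -1.45956483e-01, -9.88897897e-03, -1.86358276e-01]), 'position': array([0.56912446, 0.19295697, 0.23973877]), 'tool_rot': array([-3.14140543e+00,  8.71911790e-04, -3.09619335e+00]), 'force': array([-0.14315007, -1.8118609 , -0.50525554]), 'moment': array([-0.03975347, -0.0108954 ,  0.00793793]), 'finger_force': 39.0923935174942, 'grip_width': 0.009535032638292175}
[257.9670547  210.50359272] [259.58598457 170.24268138]
```

View pics/w5c.png

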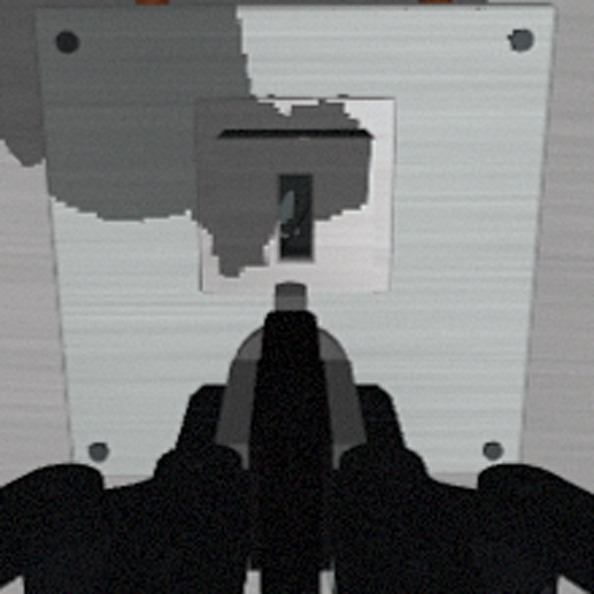

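The crop shows the blade's near end at (277–306,283) and the keyhole at (278–314,174–262), which agrees with the prediction. The arm stands about 15 mm too far in x.

```bash
python3 - <<'E'
from h import *
st=status.observe(); C=cam("wrist",st); p=st["position"]; Rt=R.from_euler('xyz',st["tool_rot"]).as_matrix()
print(p, "observed blade end row 194.8 / flange near top, bow corner rows:")
for n,t in dict(end=(.012,0,.056),end2=(.012,0,.053),bowTopNear=(.022,0,-.028),bowBotNear=(.022,0,.005),flange=(.013,0,.02)).items(): print(n,((proj(C,p+Rt@np.array(t))-[150,90])*2.7).round(1), proj(C,p+Rt@np.array(t)).round(1))
d=Rt.T@(np.array([.5537,.1938,0])-p); print("units",d/.06, "yaw err deg",np.degrees((st["tool_rot"][2]-3.187+np.pi)%(2*np.pi)-np.pi))
E
```

```text
[0.56926369 0.19235976 0.23958899] observed blade end row 194.8 / flange near top, bow corner rows:
end [291.5 280.8] [258. 194.]
end2 [291.5 284.2] [258.  195.2]
bowTopNear [292.7 376.3] [258.4 229.4]
bowBotNear [292.1 306. ] [258.2 203.3]
flange [291.9 324.6] [258.1 210.2]
units [0.26116626 0.03669462 3.99293794] yaw err deg -0.057644614280314706
```

```bash
python3 -m creep '[[0.26,0.035,0,0,0],[0.26,0.035,0.4,0,0],[0.26,0.035,0.9,0,0],[0.26,0.035,0.9,0,0],[0.26,0.035,0.9,0,0]]'
python3 - <<'E'
from h import *
st=status.observe(); C=cam("wrist",st); p=st["position"]; im=grab_frame("wrist"); cv2.imwrite("pics/w6.png",im)
Rt=R.from_euler('xyz',st["tool_rot"]).as_matrix()
f=lambda P:((proj(C,P)-[190,120])*5).round(0)
print(p,np.degrees(st["tool_rot"]),st["force"]); print("end",f(p+Rt@[.012,0,.055]))
L=np.array([.5537,.1938,.12]); Rl=R.from_euler('z',2.6,degrees=True).as_matrix()
print("kh",[f(L+Rl@np.array(c)) for c in((-.0145,-.0055,0),(-.0145,.0055,0),(.0145,-.0055,0),(.0145,.0055,0))]); print("house",[f(L+Rl@np.array(c)) for c in((-.026,-.026,0),(-.026,.026,0))])
cv2.imwrite("pics/w6c.png",cv2.resize(im[120:240,190:330],None,fx=5,fy=5,interpolation=cv2.INTER_CUBIC))
E
```

```text
clock: 8.93
position: [0.5541, 0.1943, 0.186]
tool_rot: [3.141, 0.001, -3.097]
force: [0.6, 0.3, -0.2]
grip_width: 0.0096
finger_force: 39.1
[0.55405079 0.1943431  0.18598631] [ 1.79988232e+02  6.30543858e-02 -1.77470439e+02] [ 0.58835158  0.32966546 -0.15901761]
end [340. 372.]
kh [array([297., 331.]), array([374., 331.]), array([299., 520.]), array([373., 520.])]
house [array([151., 252.]), array([520., 252.])]
```

View pics/w6c.png

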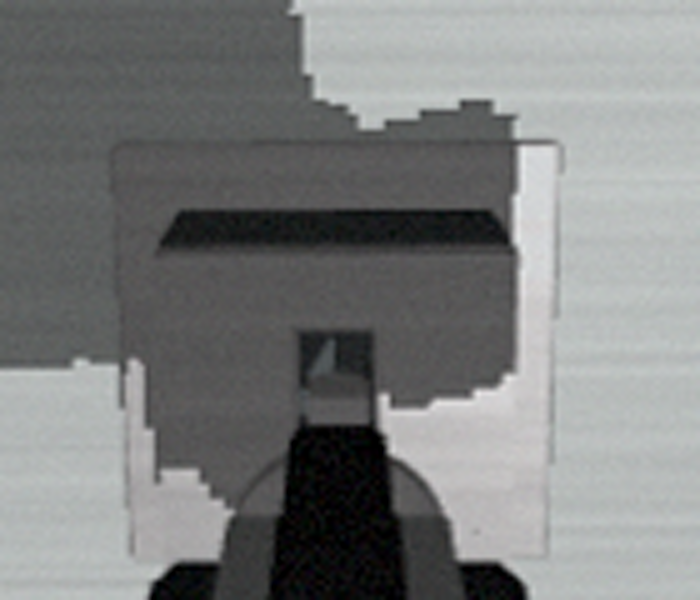

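The blade end (304–370, row 375) is centred over the keyhole (297–374). I'll go in slowly.

```bash
python3 -m creep '[[0,0,0.06,0,0],[0,0,0.12,0,0],[0,0,0.18,0,0],[0,0,0.24,0,0],[0,0,0.24,0,0]]'
python3 -m creep '[[0,0,0.05,0,0],[0,0,0.1,0,0],[0,0,0.15,0,0],[0,0,0.2,0,0],[0,0,0.2,0,0]]'
```

```text
clock: 9.6
position: [0.5533, 0.1949, 0.1699]
tool_rot: [-3.141, -0.001, -3.096]
force: [-0.4, 0.2, -1.3]
grip_width: 0.0094
finger_force: 39.1
clock: 10.22
position: [0.5533, 0.1949, 0.158]
tool_rot: [-3.141, -0.0, -3.096]
force: [-0.3, 0.6, -0.6]
grip_width: 0.0096
finger_force: 39.1
```

```bash
python3 -m creep '[[0,0,0.03,0,0],[0,0,0.06,0,0],[0,0,0.09,0,0],[0,0,0.09,0,0]]'
```

```text
clock: 10.72
position: [0.5536, 0.1949, 0.153]
tool_rot: [3.142, 0.0, -3.096]
force: [-0.8, 0.8, 3.1]
grip_width: 0.0094
finger_force: 39.6
```

```bash
python3 -m creep '[[0,0,0.02,0,0],[0,0,0.03,0,0],[0,0,0.03,0,0]]'
python3 -m creep '[[0,0,0,0.3,0],[0,0,0,0.6,0],[0,0,0,0.9,0],[0,0,0,1.2,0],[0,0,0,1.5,0]]'
python3 -m creep '[[0,0,0,0.3,0],[0,0,0,0.6,0],[0,0,0,0.9,0],[0,0,0,1.2,0],[0,0,0,1.5,0]]'
```

```text
clock: 11.1
position: [0.5535, 0.195, 0.1512]
tool_rot: [3.141, 0.0, -3.096]
force: [-0.9, -0.8, 5.3]
grip_width: 0.0097
finger_force: 39.9
clock: 11.72
position: [0.5536, 0.1951, 0.1512]
tool_rot: [3.141, 0.0, 2.975]
force: [-0.4, -0.0, 4.1]
grip_width: 0.0094
finger_force: 39.9
clock: 12.35
position: [0.5533, 0.1948, 0.1509]
tool_rot: [-3.141, -0.0, 2.765]
force: [-0.5, -0.3, -0.2]
grip_width: 0.0095
finger_force: 39.1
```

The push vanished between yaw 2.97 and 2.77, so the key has dropped into the slot. I'll go down gently.

```bash
python3 -m creep '[[0,0,0.02,0,0],[0,0,0.04,0,0],[0,0,0.04,0,0]]'
python3 -c "
from h import *
print(status.observe()['moment'])"
```

```text
clock: 12.72
position: [0.5534, 0.1948, 0.1486]
tool_rot: [-3.141, -0.0, 2.768]
force: [-1.1, -2.1, 2.0]
grip_width: 0.0095
finger_force: 39.5
[-0.3658312   0.21340984 -0.06765434]
```

```bash
python3 -m creep '[[0,0,0.02,0,0],[0,0,0.04,0,0],[0,0,0.06,0,0],[0,0,0.06,0,0]]'
python3 -c "
from h import *
print(status.observe()['moment'])"
```

```text
clock: 13.22
position: [0.5535, 0.1948, 0.1451]
tool_rot: [-3.141, 0.0, 2.768]
force: [-1.7, -2.2, 6.4]
grip_width: 0.0095
finger_force: 40.0
[-0.56119587  0.38957181 -0.12374396]
```

```bash
python3 -m creep '[[0,-0.01,0,0.1,0],[0,-0.015,0,0.2,0],[0,-0.015,0.015,0.3,0],[0,-0.015,0.03,0.3,0]]'
python3 -c "
from h import *
print(status.observe()['moment'])"
```

```text
clock: 13.72
position: [0.5534, 0.1945, 0.1444]
tool_rot: [3.141, 0.001, 2.726]
force: [-8.4, -1.4, 33.4]
grip_width: 0.0099
finger_force: 44.3
[-0.4368295   1.9461046   0.05648814]
```

The flange is seated, since force jumped at TCP z = 0.1444. I'll back off to a light touch.

```bash
python3 -m creep '[[0,0,-0.03,0,0],[0,0,-0.03,0,0]]'
python3 -c "
from h import *
print(status.observe()['moment'])"
```

```text
clock: 13.98
position: [0.5531, 0.1944, 0.145]
tool_rot: [3.141, 0.0, 2.726]
force: [0.7, 2.2, 0.9]
grip_width: 0.0099
finger_force: 39.2
[ 0.5196475  -0.23873284 -0.05799904]
```

```bash
python3 -m creep '[[0,0,0,0.4,0],[0,0,0,0.8,0],[0,0,0,1.2,0],[0,0,0,1.6,0],[0,0,0,2,0]]'
python3 -c "
from h import *
print(status.observe()['moment'])"
```

```text
clock: 14.6
position: [0.5535, 0.1944, 0.1449]
tool_rot: [3.141, 0.0, 2.445]
force: [3.7, 2.6, -2.3]
grip_width: 0.0096
finger_force: 38.9
[ 0.69254696 -0.89395596  0.1824373 ]
```

```bash
python3 -m creep '[[0,0.006,0,0.3,0],[0,0.006,0,0.6,0],[0,0.006,0,0.9,0],[0,0.006,0,1.2,0],[0,0.006,0,1.5,0]]'
python3 -c "
from h import *
print(status.observe()['moment'])"
```

```text
clock: 15.22
position: [0.5535, 0.1945, 0.145]
tool_rot: [3.141, 0.0, 2.235]
force: [5.0, 2.8, -4.9]
grip_width: 0.0094
finger_force: 38.8
[ 0.85371696 -1.25136882  0.22425046]
```

```bash
python3 -m creep '[[0,0.01,0.004,0.25,0],[0,0.01,0.004,0.5,0],[0,0.01,0.004,0.5,0]]'
python3 -c "
from h import *
print(status.observe()['moment'])"
python3 -m creep '[[0,0,0,0.25,0],[0,0,0,0.5,0],[0,0,0,0.5,0]]'
python3 -c "
from h import *
print(status.observe()['moment'])"
```

```text
clock: 15.6
position: [0.5538, 0.1947, 0.1448]
tool_rot: [-3.141, 0.0, 2.167]
force: [2.8, 1.3, -1.5]
grip_width: 0.0095
finger_force: 39.5
[ 0.44752181 -0.64658236  0.10629255]
clock: 15.98
position: [0.5539, 0.1947, 0.1449]
tool_rot: [3.142, 0.0, 2.097]
force: [2.3, 0.4, -0.1]
grip_width: 0.0098
finger_force: 39.4
[ 0.50475136 -0.69624205  0.16672014]
```

Still turning freely. I'll continue in small steps until the stop.

```bash
for i in 1; do python3 -m creep '[[0,0,0,0.2,0],[0,0,0,0.4,0],[0,0,0,0.4,0]]'; done
python3 -c "
from h import *
print(status.observe()['moment'])"
python3 -m creep '[[0,0,0,0.2,0],[0,0,0,0.4,0],[0,0,0,0.4,0]]'
python3 -c "
from h import *
print(status.observe()['moment'])"
```

```text
clock: 16.35
position: [0.5539, 0.1947, 0.1449]
tool_rot: [3.142, 0.0, 2.041]
force: [2.4, 2.2, -0.0]
grip_width: 0.0097
finger_force: 39.4
[ 0.51010168 -0.8615718   0.07031852]
clock: 16.73
position: [0.5539, 0.1948, 0.1449]
tool_rot: [3.141, 0.0, 1.985]
force: [3.3, 1.8, -0.5]
grip_width: 0.0094
finger_force: 39.5
[ 0.54422282 -0.9383322   0.14018913]
```

```bash
python3 -m creep '[[0,0,0,0.2,0],[0,0,0,0.4,0],[0,0,0,0.4,0]]'
python3 -c "
from h import *
print(status.observe()['moment'])"
python3 -m creep '[[0,0,0,0.15,0],[0,0,0,0.3,0],[0,0,0,0.3,0]]'
python3 -c "
from h import *
print(status.observe()['moment'])"
```

```text
clock: 17.1
position: [0.5539, 0.1948, 0.1449]
tool_rot: [3.141, 0.0, 1.929]
force: [3.5, 2.6, -0.8]
grip_width: 0.0098
finger_force: 39.4
[ 0.633807   -1.04273056  0.0912871 ]
clock: 17.48
position: [0.5538, 0.1947, 0.1449]
tool_rot: [3.142, 0.0, 1.888]
force: [4.7, 2.4, -1.3]
grip_width: 0.0097
finger_force: 39.4
[ 0.65528345 -1.10376677  0.11424197]
```

```bash
python3 -m creep '[[0,0,0,0.15,0],[0,0,0,0.3,0],[0,0,0,0.3,0]]'
python3 -c "
from h import *
print(status.observe()['moment'])"
python3 -m creep '[[0,0,0,0.15,0],[0,0,0,0.3,0],[0,0,0,0.3,0]]'
python3 - <<'E'
from h import *
print(status.observe()['moment'])
im=grab_frame("wrist"); cv2.imwrite("pics/w7.png",im)
cv2.imwrite("pics/w7c.png",cv2.resize(im[90:310,150:370],None,fx=2.7,fy=2.7,interpolation=cv2.INTER_CUBIC))
E
```

```text
clock: 17.85
position: [0.5539, 0.1947, 0.1449]
tool_rot: [3.141, 0.0, 1.845]
force: [4.2, 3.2, -1.6]
grip_width: 0.0092
finger_force: 39.4
[ 0.71062291 -1.21279392  0.13375052]
clock: 18.23
position: [0.5539, 0.1948, 0.1449]
tool_rot: [3.141, 0.0, 1.804]
force: [5.2, 2.4, -0.7]
grip_width: 0.0094
finger_force: 39.4
[ 0.65217295 -1.1991505   0.13199474]
```

View pics/w7c.png

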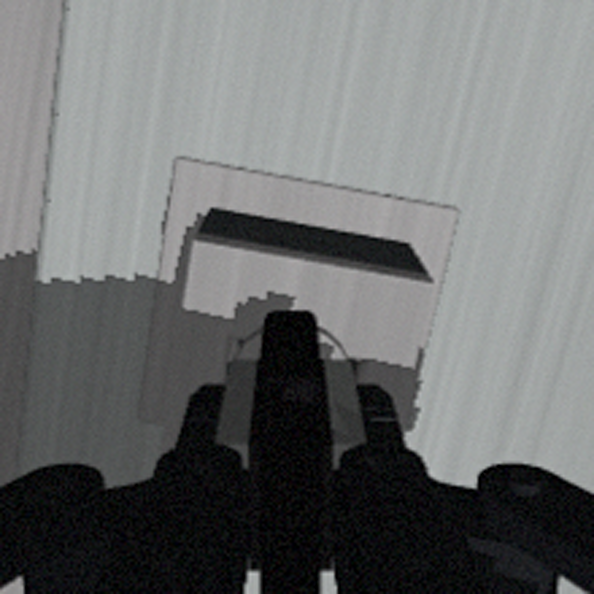

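The key is still square in the fingers and its flange is on the housing, with no stop felt yet. I'll go on in small steps.

```bash
python3 -m creep '[[0,0,0,0.15,0],[0,0,0,0.3,0],[0,0,0,0.3,0]]'
python3 -c "
from h import *
print(status.observe()['moment'])"
python3 -m creep '[[0,0,0,0.15,0],[0,0,0,0.25,0],[0,0,0,0.25,0]]'
python3 -c "
from h import *
print(status.observe()['moment'])"
```

```text
clock: 18.65
position: [0.5539, 0.1947, 0.1449]
tool_rot: [3.141, 0.0, 1.762]
force: [4.3, 2.7, -1.5]
grip_width: 0.0098
finger_force: 39.4
[ 0.67023203 -1.26813649  0.09782252]
clock: 19.02
position: [0.5539, 0.1948, 0.1449]
tool_rot: [3.141, 0.0, 1.727]
force: [5.6, 2.2, -1.4]
grip_width: 0.0095
finger_force: 39.5
[ 0.63682566 -1.30440788  0.28251239]
```

```bash
python3 -m creep '[[0,0,0,0.1,0],[0,0,0,0.1,0]]'
python3 -c "
from h import *
print(status.observe()['moment'])"
```

```text
clock: 19.27
position: [0.5539, 0.1948, 0.1449]
tool_rot: [3.141, 0.0, 1.713]
force: [4.6, 2.3, -1.8]
grip_width: 0.0098
finger_force: 39.8
[ 0.61815456 -1.34798958  0.40605072]
```

The moment climbs steeply, so this is the stop. I'll relax the twist and then release.

```bash
python3 -m creep '[[0,0,0,-0.25,0],[0,0.008,0,-0.25,0],[0,0.008,0,-0.25,0]]' 20
python3 -c "
from h import *
print(status.observe()['moment'])"
python3 -m creep '[[0,0,0,0,0.3],[0,0,0,0,0.5],[0,0,0,0,0.5],[0,0,0,0,0.5],[0,0,0,0,0.5]]' 20
python3 -m creep '[[0,0,-0.3,0,0.5],[0,0,-0.8,0,0.5],[0,0,-1.4,0,0.5],[0,0,-1.8,0,0.5],[0,0,-1.8,0,0.5]]'
python3 - <<'E'
from h import *
st=status.observe(); C=cam("wrist",st); im=grab_frame("wrist"); cv2.imwrite("pics/w8.png",im)
print(st["force"]); Rl=lambda a:np.array([np.cos(a),np.sin(a),0])
L=np.array([.5537,.1940,0])
for a in(1.71,1.8): print(a,[proj(C,L+s*.022*Rl(a)+[0,0,z]).round(0) for z in(.139,.172) for s in(-1,1)])
cv2.imwrite("pics/w8c.png",cv2.resize(im[90:310,150:370],None,fx=2.7,fy=2.7,interpolation=cv2.INTER_CUBIC))
E
```

```text
clock: 19.65
position: [0.5541, 0.1948, 0.1448]
tool_rot: [-3.141, -0.0, 1.748]
force: [1.8, 2.6, 0.1]
grip_width: 0.0094
finger_force: 39.7
[ 0.61350835 -0.65806662  0.12093473]
clock: 20.27
position: [0.5543, 0.1948, 0.1448]
tool_rot: [-3.141, 0.0, 1.749]
force: [-0.0, 0.3, -0.7]
grip_width: 0.0427
finger_force: 0.0
clock: 20.9
position: [0.5551, 0.1949, 0.2557]
tool_rot: [3.138, -0.001, 1.748]
force: [0.1, -0.2, -1.0]
grip_width: 0.0431
finger_force: 0.0
[ 0.06841127 -0.19599637 -0.96293554]
1.71 [array([255., 211.]), array([257., 163.]), array([255., 224.]), array([257., 171.])]
1.8 [array([257., 211.]), array([254., 163.]), array([257., 224.]), array([254., 171.])]
```

View pics/w8c.png

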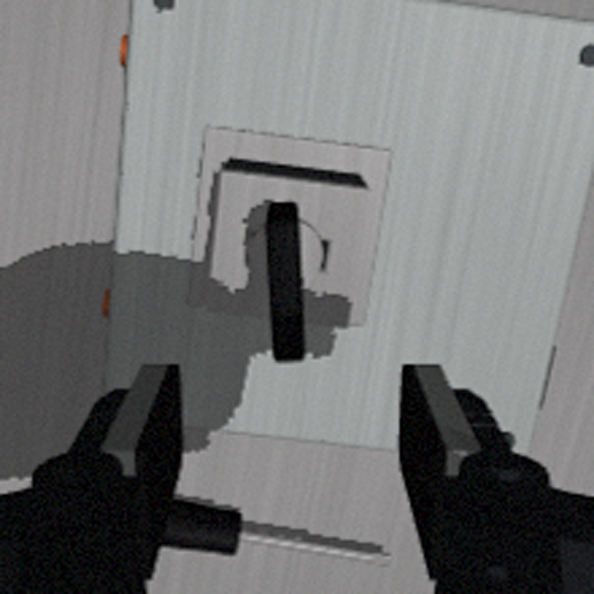

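The key stands in the lock with its flange on the housing: the bow's end is at row 223 against 224 predicted for home. Its yaw has gone about 0.9 rad clockwise since the drop, up to the stop. The fingers are clear of it, so I'll hand in.

```bash
python3 -c "
from workcell import bot
print(bot.job_done())"
```

```text
the job is handed in; nothing more can be done
None
```

The job is handed in at about 21 s: the key dropped into the slot, went home, was turned clockwise to the stop and was left standing in the lock, but the judge returned no verdict. The twist at the stop briefly read 0.41 N m, about 40 N against the 45 N limit.

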